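# Fit the end stop on a slicing board and hold the cheese in its corner

## Task

We are about to cut thin slices of cheese: drop the broader of the two bored wooden stop blocks over the two pins of the slicing board, right down onto the board, and let go of it. Then take the cheese from the marble slab, set it flat on the board lengthwise along the fence, and press it into the corner so that its long side is square against the fence and its end against the stop block. Finish while still holding it there, with a steady, moderate push on both; leave everything else where it is.

Things in the scene. Friction and masses are not known exactly. Their poses are not given: they have to be found in the camera images.
- slicing_board: dark wooden slicing board, fixed, 280 long (its x) x 170 wide (its y), upper face 20 mm above the worktop; origin at the centre of its underside, z up. A fence runs along its +y edge, with a knife slot at x +65 mm. Near the +x end two upright steel pins, 10 mm thick with tapered tips, rise 25 mm from the upper face at x +105, y -19 and y +41 mm
- fence: the board's fixed fence, 280 long x 20 thick x 28 mm high, standing on the board's upper face along its +y edge; its inner face, which looks to the board's -y, lies at y +65 mm of the board; origin at the centre of its underside, axes as the board's
- corner (a point): point on the board's upper face where the fence's inner face meets the inner (-x) face of the broad stop block once that is on the pins: board x +83, y +65, z +20 mm (the block has up to 1.5 mm of play on the pins)
- stop_broad: the broader stop block, loose, medium-brown wood, 44 broad (its x) x 100 long (its y) x 30 mm high, 90 g, with two vertical through bores of 13 mm at y -30 and +30 mm; same either way round; origin at the centre of its underside. On the pins its axes lie along the board's and its origin is at board x +105, y +11, z +20 mm
- stop_narrow: the other stop block, alike but only 26 mm broad; not wanted
- marble_slab: fixed marble slab 150 (its x) x 110 x 12 mm on which the cheese lies at the start; origin at the centre of its underside
- cheese: loose block of firm yellow cheese, 105 long (its x) x 54 wide (its y) x 66 mm high, about 0.4 kg; origin at the centre of its underside, z up. On the board it stands 38 mm higher than the fence and 36 mm higher than the stop block, so it can be gripped across its 54 mm width with the fingertips above the fence. It rubs on wood: friction about as large as the contact force
- egg_cup: pale egg cup, 47 mm across, 48 high, loose bystander; origin at the centre of its underside
- mug: small terracotta mug on a cork coaster, 64 x 88 x 49 mm, loose bystander; origin at its underside
- salt_shaker: glass salt shaker, 44 mm across, 90 high, loose bystander; origin at the centre of its underside
- pepper_mill: dark wooden pepper mill, 58 mm across, 150 high, loose bystander; origin at the centre of its underside
- spice_tin: round white spice tin, 65 mm across, 62 high, loose bystander; origin at the centre of its underside
- cheese_knife: straight-bladed cheese knife lying flat, 247 x 40 x 16 mm, loose bystander; origin on its underside where the blade (its +x) meets the handle

How it is judged:
On the way:
1. the broad stop block is down over both pins, flat on the board, and let go (x of stop_broad in the frame of slicing_board between 0.102 and 0.108 m and y of stop_broad in the frame of slicing_board between 0.008 and 0.014 m and z of stop_broad in the frame of slicing_board between 0.017 and 0.023 m and angle between stop_broad's own z axis and vertical below 0.05 rad and contact force between the fingers and stop_broad below 0.3 N), for 0.2 s.
At the end, for the whole second after the job is handed in: Broad stop block on both pins, flat on the board (3 mm) and not touched by the fingers; cheese flat on the board, along the fence within 2 degrees, at rest, still held by the fingers so that it presses with 2 to 45 N on the fence and 2 to 45 N on the stop block (all of step 1 and z of cheese in the frame of slicing_board between 0.016 and 0.024 m and angle between cheese's own z axis and vertical below 0.05 rad and angle between the x axis of cheese and the x axis of slicing_board, either way round below 0.035 rad and horizontal distance between cheese and corner below 0.065 m and contact force between cheese and fence between 2 and 45 N and contact force between cheese and stop_broad between 2 and 45 N and contact force between the fingers and cheese above 2 N and linear speed of cheese below 0.01 m/s); the arm keeps its last pose, push and grip.
It fails at once if a bystander (egg cup, mug, salt shaker, pepper mill, spice tin, knife or the narrow stop block) is moved by more than 3 cm (distance of any of cheese_knife, pepper_mill, salt_shaker, mug, egg_cup, spice_tin, stop_narrow from where it was at the start of the episode above 0.03 m).
It fails at once if the cheese is rammed against fence or stop block with more than 80 N (contact force between cheese and fence above 80 N or contact force between cheese and stop_broad above 80 N).
It also fails if it takes over 72 s, if anything falls off the work surface, if the arm or the gripper's body presses on something with over 40 N, if the wrist force passes 120 N, or if a joint passes its speed limit or range.

## Robot

A 7-joint arm with a two-finger parallel gripper is mounted at the origin on a cart in front of the work surface, level with it; the furniture and walls round the work are solid. World frame = base frame: x ahead of the robot, y to its left, z up, the work surface at z = 0. Lengths are in m, angles in rad, forces in N, time in s.
With the tool pointing down it reaches from about 0.425 to 0.825 m from the base axis. Payload 3.6 kg.
Tool frame: the origin (TCP) lies midway between the tips of the shut fingers; the grasp point (between the pads) lies r.pinch_z behind it (r.pinch_z is the distance from the TCP to the grasp point, in m); z points along the fingers, y is the line along which they close (so a half turn about z gives the same grasp; the last joint's range is limited). The gripper opens to 85 mm and grips with 20 to 120 N. Pads are 22 mm wide; open, the fingers measure 114 mm over their backs; the gripper's body (76 mm by 85 mm) begins 54 mm behind the grasp point. The pads swing forward as they close: fully open they stand 13 mm farther back than shut.
Start: joints at [1.286, 0.615, -0.013, 1.423, 0.008, 1.103, -0.04], TCP at [0.166, -0.628, 0.231] pointing down, gripper open.
Joint ranges: [-3.12, 3.12], [-0.3, 2.06], [-1.34, 1.32], [0.26, 2.42], [-1.36, 4.5], [0.01, 1.98], [-2.84, 2.84]. Speed limits (rad/s): [2.79, 2.79, 3.14, 3.14, 3.14, 3.14, 3.14].

## Interface

Orientations are given as a unit quaternion [w, x, y, z].
In Python, from bench import r gives the robot as it stands.
- The arm moves only by the tool apply_moves, never from a script. Its argument "deltas" is a list that holds one entry, the list of rows, each a list of 5 numbers: the closure, from 0 (fully open) to 1 (shut), then the shift along the tool's x, y, z in mm, then the turn about the tool's z in degrees. In form: [[[fingers, x, y, z, turn], ...]]. A call has 1 to 8 rows; each row is the pose to reach, as a shift and turn from the pose commanded when the call began, along the tool's axes at that moment; what a row does not reach only later rows make up. A row lasts 1/10 s, in which the tool goes at most 50 mm and 8.59 degrees, less where a joint would pass 70% of its speed; a pose out of reach is approached as far as the arm can. A call with a gripper value outside its range is refused whole. The fingers move at their own pace and stop on an object; "force" is the grip in N (left out, the last holds). Time passes only in rows, so rows that repeat a pose let the fingers close. It gives the time, the measured TCP pose, the force, the opening and the grip force at its end, in the units of the state.
- r.get_obs(): the state, without advancing time (a new reading comes with each control period).
- r.get_image(name): name is "scene" or "top" or "wrist"; returns the picture (384x512x3 uint8, blue, green, red); there is no depth.
- r.get_calibration(name): a dict with "fovy" (degrees; the focal length in pixels is half the picture's height over the tangent of half this angle, whatever the lens; pixels are square), "cx", "cy" (the principal point, pixels), "world_to_cam" (4x4, takes a point from world to camera coordinates); the wrist camera has in their place "tool_from_camera" (4x4, takes a point from camera to tool coordinates, whose origin is the TCP and whose axes are the flange's). Camera axes: x right, y up, looking along -z (the intrinsics and any distortion apply to the point x, -y, -z); pixel columns grow to the right and rows downward; lengths in m; the calibration is good to about 2 mm. The wrist camera is an equidistant fisheye: a pixel r from the principal point sees the ray r / f radians off the axis. A picture is of the moment at which its call begins: read the wrist's pose just before it. get_calibration takes no time and is no camera call.
- r.job_done(): hands the job in; it is judged then, once.
Trained networks look in the newest picture that a camera, given by its name, has taken for a name from the list of things; names that differ only in an ending like _2 or _b are one class to them, and where a whole thing is asked for, a point or a joint stands for the part that bears it (a point fixed in the world has none). Each returns a list of dicts, best first, with "p" (0 to 1); they miss things now and then, are a little off and sometimes report something else, mostly with a low value. They report only what shows in the picture. A call takes as long as a camera call.
- r.find_in(target, camera): "point" ([x, y, z] in m, in the coordinates of the camera as it stood for that picture, good to about 4 mm: the middle of the surface that is visible of it).
The state is a dict: "time_s": time; "qpos": joint angles; "joint_velocities": joint speeds; "joint_efforts": joint torques, N m; "tool_pos": TCP position; "ee_rot": TCP orientation; "ft_force": force on the tool from outside, world axes, zero at the start; "ft_torque": the same for the moment, N m; "width": opening from 0.0 (shut) to 1.0 (fully open); "grasp_force": force on a finger pad.
Only numpy, scipy, OpenCV 4.12 (cv2) and the standard library are available. Lean on these libraries where they do the work, as an engineer would, in place of code of your own. Each camera call takes 0.05 s, during which the arm holds its last target. There are 200 camera calls.

## Working session

There is one attempt and no reset: what is moved stays moved. The work goes in short steps, Python scripts to look and compute and a tool call to move; the robot and the scene stay as the last step left them, time stands still between calls to the robot, and variables do not carry over. Pictures are saved under pics/ and viewed, at most 10 in all, crops included, and the job is handed in when it is done.

Besides the shell and the picture viewer there is one more tool, called after "Call:" as a command line: name --argument value ..., lists and objects as JSON in quotes. apply_moves: Moves the arm, as the interface text tells. Its arguments: {"type":"object","properties":{"deltas":{"type":"array"},"force":{"type":"number"}},"required":["deltas"]}

```bash
mkdir -p pics
cat > h.py <<'E'
from bench import r
import numpy as np, cv2
from scipy.spatial.transform import Rotation as R
def T_tool(o):
    T=np.eye(4); q=o["ee_rot"]; T[:3,:3]=R.from_quat([q[1],q[2],q[3],q[0]]).as_matrix(); T[:3,3]=o["tool_pos"]; return T
def cam_world(name,o=None):
    c=r.get_calibration(name)
    return T_tool(o)@np.array(c["tool_from_camera"]) if name=="wrist" else np.linalg.inv(np.array(c["world_to_cam"]))
def f(c): return 192/np.tan(np.radians(c["fovy"])/2)
def pix2plane(name,uv,z,o=None):
    c=r.get_calibration(name); W=cam_world(name,o); out=[]
    for u,v in uv:
        a=np.array([u-c["cx"],v-c["cy"]])/f(c)
        if name=="wrist":
            t=np.linalg.norm(a); d=np.array([*(a/t*np.sin(t)),np.cos(t)])
        else: d=np.array([*a,1.])
        d=W[:3,:3]@(d*[1,-1,-1]); p=W[:3,3]
        out.append(p+d*(z-p[2])/d[2])
    return np.array(out)
def proj(name,P,o=None):
    c=r.get_calibration(name); W=np.linalg.inv(cam_world(name,o)); P=np.atleast_2d(P)
    q=(P@W[:3,:3].T+W[:3,3])*[1,-1,-1]
    if name=="wrist":
        n=np.hypot(q[:,0],q[:,1]); t=np.arctan2(n,q[:,2]); a=q[:,:2]/n[:,None]*t[:,None]
    else: a=q[:,:2]/q[:,2:]
    return a*f(c)+[c["cx"],c["cy"]]
def tomm(o,p,):  # world point -> tool axes shift mm
    T=T_tool(o); return np.round(T[:3,:3].T@(np.array(p)-T[:3,3])*1000,1)
E
python3 - <<'E'
from h import *
o=r.get_obs(); print(o,r.pinch_z)
for n in("top","scene"):
    cv2.imwrite(f"pics/{n}0.png",r.get_image(n))
    W=cam_world(n); print(n,W[:3,3].round(3),r.get_calibration(n)["fovy"])
    for t in["slicing_board","fence","stop_broad","stop_narrow","marble_slab","cheese","egg_cup","mug","salt_shaker","pepper_mill","spice_tin","cheese_knife"]:
        for d in r.find_in(t,n)[:2]:
            print(t,round(d["p"],2),(W[:3,:3]@d["point"]+W[:3,3]).round(3))
E
```

```text
{'time_s': 0.0, 'qpos': array([ 1.28547973,  0.61590472, -0.01262413,  1.42492476,  0.00812035,
        1.10338181, -0.04038973]), 'joint_velocities': array([ 0.00107709,  0.00108021, -0.00090359,  0.00245986,  0.00046984,
        0.0006414 , -0.00056073]), 'joint_efforts': array([ 5.76401490e-04, -4.69211984e+01,  2.58725239e-01, -1.71031272e+01,
        9.69014189e-03,  9.87868494e-03,  1.94511568e-05]), 'tool_pos': array([ 0.16616912, -0.62760392,  0.23013896]), 'ee_rot': array([-1.26977413e-03,  9.91631637e-01,  1.29093172e-01, -1.90928987e-04]), 'ft_force': array([-0.86712658, -0.3270302 , -0.17180278]), 'ft_torque': array([ 0.03091797,  0.01540712, -0.00791356]), 'grasp_force': 0.0, 'width': 1.0018639023033158} 0.0187
top [ 0.473 -0.032  1.166] 44.203467968385496
slicing_board 0.95 [0.518 0.128 0.017]
fence 0.22 [0.781 0.039 0.124]
stop_broad 0.91 [ 0.61  -0.077  0.032]
stop_narrow 0.98 [ 0.634 -0.226  0.027]
stop_narrow 0.71 [ 0.799 -0.095  0.031]
marble_slab 0.55 [ 0.428 -0.166  0.011]
marble_slab 0.16 [0.517 0.131 0.015]
cheese 0.9 [ 0.457 -0.193  0.075]
egg_cup 0.72 [ 0.424
[... 243 characters left out ...]
e 0.62 [0.718 0.008 0.005]
scene [0.235 0.811 0.586] 43.38269965181121
slicing_board 0.72 [0.495 0.149 0.022]
slicing_board 0.59 [ 0.629 -0.221  0.021]
fence 0.77 [0.51  0.209 0.048]
stop_broad 0.64 [ 0.602 -0.064  0.027]
stop_narrow 0.81 [ 0.632 -0.223  0.02 ]
stop_narrow 0.74 [ 0.792 -0.087  0.041]
marble_slab 0.88 [ 0.417 -0.158  0.012]
cheese 0.77 [ 0.45  -0.178  0.059]
egg_cup 0.72 [ 0.429 -0.029  0.034]
mug 0.68 [0.716 0.008 0.007]
mug 0.57 [ 0.788 -0.088  0.042]
salt_shaker 0.7 [ 0.794 -0.021  0.044]
salt_shaker 0.53 [ 0.602 -0.063  0.029]
pepper_mill 0.79 [0.779 0.055 0.072]
spice_tin 0.76 [0.724 0.232 0.053]
spice_tin 0.36 [ 0.422 -0.025  0.036]
cheese_knife 0.59 [0.718 0.008 0.009]
```

```bash
python3 -c "
import cv2
a=cv2.imread('pics/top0.png');cv2.imwrite('pics/t1.png',cv2.resize(a,(800,600),interpolation=cv2.INTER_CUBIC))"
```

```text
(no output)
```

View pics/t1.png

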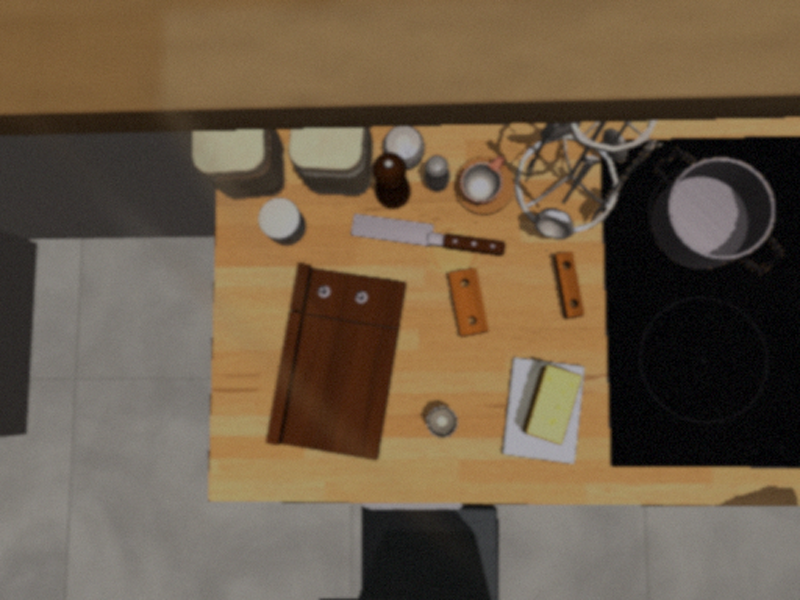

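The top view shows the board at left (fence on its left edge, pins at (324,292) and (362,297)). The broad stop is at about (467,302) with holes at (465,283) and (473,321), the cheese is on the slab at about (554,402), and the narrow stop is at (567,285).

Run:
```python
from h import *
s=512/800
def P(uv,z): return pix2plane("top",np.array(uv)*s,z)
def ang(a,b): d=b-a; return np.degrees(np.arctan2(d[1],d[0])).round(1)
b=P([(379,459),(406,282)],.02); print("board edge",b.round(3),ang(b[0],b[1]))
p=P([(324,292),(362,297)],.045); print("pins",p.round(3),ang(p[1],p[0])-90, np.linalg.norm(p[0]-p[1]))
h=P([(465,283),(473,321)],.03); print("holes",h.round(3),h.mean(0).round(3),ang(h[1],h[0]))
c=P([(545,361),(583,372),(560,443),(525,433)],.078); print("cheese",c.round(3),c.mean(0).round(3),ang(c[2],c[1]),ang(c[3],c[0]))
o=r.get_obs(); T=T_tool(o); print(T.round(3)); print(np.array(r.get_calibration("wrist")["tool_from_camera"]).round(3))
```

```text
board edge [[0.368 0.062 0.02 ]
 [0.641 0.02  0.02 ]] -8.8
pins [[0.623 0.146 0.045]
 [0.615 0.087 0.045]] -8.0 0.05951424060138052
holes [[ 0.638 -0.072  0.03 ]
 [ 0.578 -0.083  0.03 ]] [ 0.608 -0.078  0.03 ] 11.0
cheese [[ 0.515 -0.184  0.078]
 [ 0.499 -0.238  0.078]
 [ 0.397 -0.203  0.078]
 [ 0.411 -0.153  0.078]] [ 0.456 -0.195  0.078] -19.4 -16.7
[[ 0.967  0.256 -0.     0.166]
 [ 0.256 -0.967  0.    -0.628]
 [ 0.    -0.    -1.     0.231]
 [ 0.     0.     0.     1.   ]]
[[ 0.     0.95   0.314  0.082]
 [ 1.    -0.001  0.001 -0.   ]
 [ 0.001  0.314 -0.95  -0.141]
 [ 0.     0.     0.     1.   ]]
```

Call:
apply_moves --deltas '[[[0, 568, -419, 80, 4], [0, 568, -419, 80, 4], [0, 568, -419, 80, 4], [0, 568, -419, 80, 4], [0, 568, -419, 80, 4], [0, 568, -419, 80, 4], [0, 568, -419, 80, 4], [0, 568, -419, 80, 4]]]'

```text
time_s: 2.1
tool_pos: [0.4164, -0.3169, 0.1865]
ee_rot: [0.0, 0.996, 0.094, 0.0]
ft_force: [0.6, -0.5, -0.2]
width: 1.004
grasp_force: 0.0
```

Call:
apply_moves --deltas '[[[0, 233, -199, 36, 0], [0, 233, -199, 36, 0], [0, 233, -199, 36, 0], [0, 233, -199, 36, 0], [0, 233, -199, 36, 0], [0, 233, -199, 36, 0], [0, 233, -199, 36, 0], [0, 233, -199, 36, 0]]]'

```text
time_s: 2.9
tool_pos: [0.6076, -0.076, 0.1498]
ee_rot: [-0.001, 0.995, 0.097, 0.0]
ft_force: [-0.7, -0.2, -0.0]
width: 1.005
grasp_force: 0.0
```

Run:
```python
from h import *
o=r.get_obs(); im=r.get_image("wrist"); np.save("o1.npy",o,allow_pickle=True)
cv2.imwrite("pics/w1.png",im); cv2.imwrite("pics/w1b.png",cv2.resize(im,(800,600),interpolation=cv2.INTER_CUBIC))
print(o["tool_pos"],o["ee_rot"])
# predicted hole pixels
print(proj("wrist",[[.638,-.072,.03],[.578,-.083,.03]],o)*800/512)
```

```text
[ 0.60756953 -0.07596823  0.1497558 ] [-7.45862015e-04  9.95284031e-01  9.70007079e-02  6.60965493e-05]
[[403.67989364 240.14692809]
 [402.04000805 338.73279941]]
```

View pics/w1b.png

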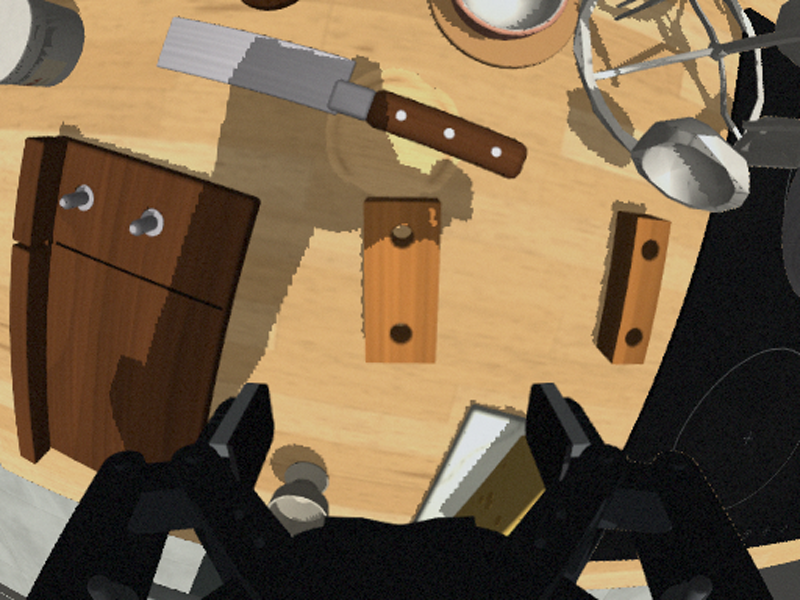

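Wrist view: the block's holes are at (401,236) and (401,333), and its top corners at about (364,200), (440,200), (437,362) and (366,362). The pin tips are near (66,203) and (137,229). The block is nearly aligned with the tool.

Run:
```python
from h import *
o=np.load("o1.npy",allow_pickle=True).item(); s=.64
def P(uv,z): return pix2plane("wrist",np.array(uv)*s,z,o)
def ang(a,b): d=b-a; return np.degrees(np.arctan2(d[1],d[0])).round(1)
c=P([(364,200),(440,200),(437,362),(366,362)],.03); print(c.round(4),c.mean(0).round(4),ang(c[2],c[1]),ang(c[3],c[0]),np.linalg.norm(c[0]-c[3]),np.linalg.norm(c[0]-c[1]))
h=P([(401,236),(401,333)],.03); print(h.round(4),h.mean(0).round(4),ang(h[1],h[0]),np.linalg.norm(h[0]-h[1]))
p=P([(66,203),(137,229)],.045); print("pins",p.round(4),ang(p[1],p[0])-90,np.linalg.norm(p[0]-p[1]))
T=T_tool(o); print("yaw",np.degrees(np.arctan2(T[1,0],T[0,0])))
print(tomm(o,[*c.mean(0)[:2],.003]),tomm(o,[*h.mean(0)[:2],.003]))
```

```text
[[ 0.6564 -0.0456  0.03  ]
 [ 0.6648 -0.0875  0.03  ]
 [ 0.5666 -0.1076  0.03  ]
 [ 0.558  -0.064   0.03  ]] [ 0.6115 -0.0762  0.03  ] 11.6 10.6 0.10013861557996125 0.04274168687636314
[[ 0.6401 -0.07    0.03  ]
 [ 0.5816 -0.0816  0.03  ]] [ 0.6108 -0.0758  0.03  ] 11.2 0.059613331925979306
pins [[0.6296 0.1458 0.045 ]
 [0.6204 0.0871 0.045 ]] -8.900000000000006 0.05943008913916186
yaw 11.132959194676983
[  3.7   1.2 146.8] [  3.2   0.7 146.8]
```

Call:
apply_moves --deltas '[[[0, 3, 1, 50, 0], [0, 3, 1, 95, 0], [0, 3, 1, 130, 0], [0, 3, 1, 146, 0], [0, 3, 1, 146, 0], [1, 3, 1, 146, 0], [1, 3, 1, 146, 0], [1, 3, 1, 146, 0]]]' --force 50

```text
time_s: 3.75
tool_pos: [0.6112, -0.0796, 0.0064]
ee_rot: [0.0, 0.996, 0.094, 0.002]
ft_force: [-0.4, 1.2, 1.3]
width: 0.514
grasp_force: 0.8
```

Call:
apply_moves --deltas '[[[1, 0, 0, 0, 0], [1, 0, 0, 0, 0], [1, 0, 0, 0, 0], [1, 0, 0, 0, 0], [1, 0, 0, 0, 0]]]'

```text
time_s: 4.25
tool_pos: [0.6114, -0.0796, 0.0066]
ee_rot: [0.0, 0.996, 0.094, 0.002]
ft_force: [-0.0, 0.2, 7.0]
width: 0.507
grasp_force: 53.6
```

Call:
apply_moves --deltas '[[[1, 0, 0, -30, 0], [1, 0, 0, -70, 0], [1, 0, 0, -110, -8], [1, 4, -25, -110, -16], [1, 8, -50, -110, -24], [1, 16, -75, -110, -32], [1, 16, -94, -110, -40], [1, 16, -94, -110, -48]]]'

```text
time_s: 5.05
tool_pos: [0.6072, 0.0211, 0.115]
ee_rot: [-0.001, 0.868, 0.497, 0.001]
ft_force: [-0.2, 0.2, 0.1]
width: 0.509
grasp_force: 52.7
```

Call:
apply_moves --deltas '[[[1, 0, 0, 0, -8], [1, 0, 0, 0, -16], [1, 0, 0, 0, -22], [1, 0, 0, 0, -22], [1, 0, 0, 0, -22]]]'

```text
time_s: 5.55
tool_pos: [0.6077, 0.0156, 0.1145]
ee_rot: [0.0, 0.762, 0.647, 0.0]
ft_force: [0.2, 0.7, -1.0]
width: 0.501
grasp_force: 52.7
```

Run:
```python
from h import *
o=r.get_obs(); im=r.get_image("wrist"); np.save("o2.npy",o,allow_pickle=True)
cv2.imwrite("pics/w2.png",im); cv2.imwrite("pics/w2b.png",cv2.resize(im,(800,600),interpolation=cv2.INTER_CUBIC))
T=T_tool(o);print(o["tool_pos"],"yaw",np.degrees(np.arctan2(T[1,0],T[0,0])),o["width"],o["grasp_force"],T[:3,2])
print(proj("wrist",[[.6296,.1458,.045],[.6204,.0871,.045]],o)*800/512)
```

```text
[0.60770363 0.01556002 0.11449397] yaw 80.68985523658371 0.5014064650072343 52.662994265556335 [ 1.28951944e-04 -1.39026260e-04 -9.99999982e-01]
[[398.10937679  40.86381433]
 [399.00116403 169.6557463 ]]
```

View pics/w2b.png

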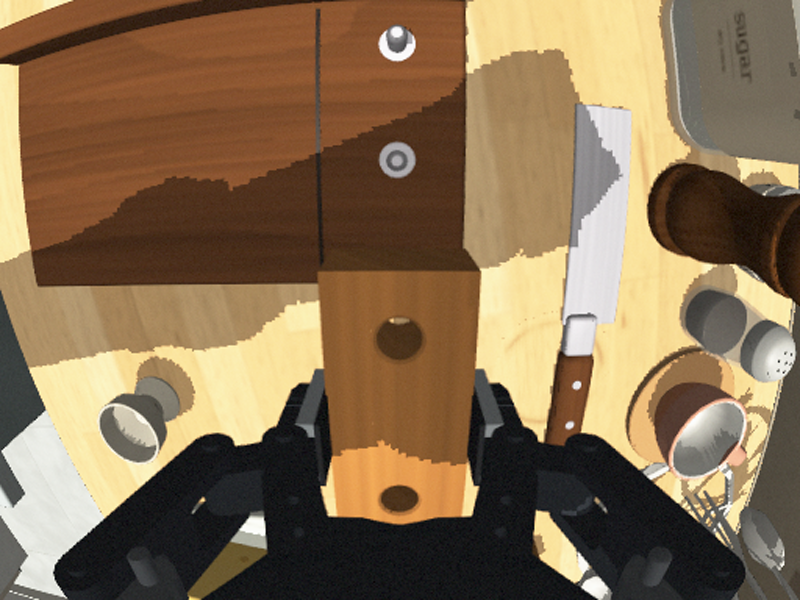

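Pins are at (397,33; base 398,44) and (397,159). The held block's holes are at (401,338) and (400,499), and the block is square to the board to within about a degree.

Run:
```python
from h import *
o=np.load("o2.npy",allow_pickle=True).item(); s=.64
def P(uv,z): return pix2plane("wrist",np.array(uv)*s,z,o)
def ang(a,b): d=b-a; return np.degrees(np.arctan2(d[1],d[0])).round(2)
h=P([(400,338),(399.5,499)],.138); print("holes",h.round(4),h.mean(0).round(4),ang(h[1],h[0]),np.linalg.norm(h[0]-h[1]))
p=P([(397,33),(396.5,160)],.045); print("tips",p.round(4),p.mean(0).round(4),ang(p[1],p[0]),np.linalg.norm(p[0]-p[1]))
b=P([(398,44),(397,159.5)],.02); print("bases",b.round(4),b.mean(0).round(4),ang(b[1],b[0]),np.linalg.norm(b[0]-b[1]))
sl=P([(318,10),(320,262)],.02); print("slot",sl.round(4),ang(sl[1],sl[0]))
e=P([(465,30),(465,250)],.02); print("endedge",e.round(4),ang(e[1],e[0]))
e=P([(40,286),(318,284)],.02); print("edge",e.round(4),ang(e[0],e[1])+90)
e=P([(318,271),(480,271),(330,480),(466,480)],.138); print("blk",e.round(4),ang(e[2],e[0]),ang(e[3],e[1]),ang(e[0],e[1])+90, np.linalg.norm(e[0]-e[1]))
T=T_tool(o)
for q in(p,b): print((T[:3,:3].T@(q.mean(0)-h.mean(0))*1000).round(1))
```

```text
holes [[ 0.614   0.0459  0.138 ]
 [ 0.6042 -0.0128  0.138 ]] [0.6091 0.0166 0.138 ] 80.61 0.05949644462988839
tips [[0.6297 0.1496 0.045 ]
 [0.62   0.0916 0.045 ]] [0.6249 0.1206 0.045 ] 80.49 0.058820679269839436
bases [[0.6302 0.1501 0.02  ]
 [0.6201 0.0913 0.02  ]] [0.6251 0.1207 0.02  ] 80.23 0.059617444761131906
slot [[0.5937 0.1764 0.02  ]
 [0.5714 0.0456 0.02  ]] 80.34
endedge [[0.6646 0.1531 0.02  ]
 [0.6476 0.0397 0.02  ]] 81.44
edge [[0.3742 0.0662 0.02  ]
 [0.5678 0.034  0.02  ]] 80.53
blk [[ 0.5956  0.0683  0.138 ]
 [ 0.638   0.0614  0.138 ]
 [ 0.583  -0.0011  0.138 ]
 [ 0.6271 -0.0082  0.138 ]] 79.71 81.17 80.71000000000001 0.042930098054544466
[105.2  -1.3  93. ]
[105.4  -1.  118. ]
```

Call:
apply_moves --deltas '[[[1, 45, 0, 0, 0], [1, 85, -1, 0, 0], [1, 105, -1, 0, 0], [1, 105, -1, 30, 0], [1, 105, -1, 55, 0], [1, 105, -1, 55, 0], [1, 105, -1, 55, 0]]]'

```text
time_s: 6.3
tool_pos: [0.6236, 0.1196, 0.0594]
ee_rot: [-0.0, 0.762, 0.648, -0.0]
ft_force: [-0.4, 0.1, -0.8]
width: 0.506
grasp_force: 52.7
```

Run:
```python
from h import *
o=r.get_obs(); im=r.get_image("wrist"); np.save("o3.npy",o,allow_pickle=True)
print(o["tool_pos"])
cv2.imwrite("pics/w3.png",im); cv2.imwrite("pics/w3b.png",cv2.resize(im[150:350,170:345],(700,800)[:1]+(600,) if 0 else (525,600),interpolation=cv2.INTER_CUBIC))
T=T_tool(o); m=np.array([.625,.1206]); u=np.array([np.cos(np.radians(80.4)),np.sin(np.radians(80.4))])
print(tomm(o,[*m,.045]))
P=[[*(m+s*.03*u),.045] for s in(1,-1)]; print((proj("wrist",P,o)-[170,150])*3)
```

```text
[0.62360376 0.11961435 0.05944221]
[ 1.2  1.2 14.4]
[[258.55431782 116.66491841]
 [256.19461048 387.8232994 ]]
```

View pics/w3b.png

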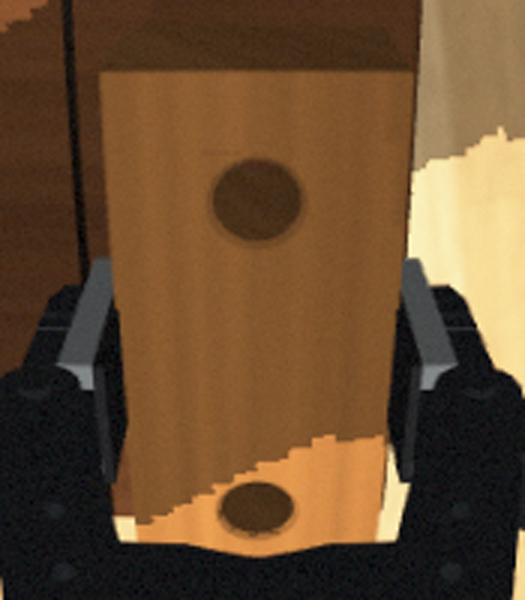

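Call:
apply_moves --deltas '[[[1, 0, 0, 6, 0], [1, 0, 0, 11, 0], [1, 0, 0, 15, 0], [1, 0, 0, 15, 0]]]'

```text
time_s: 6.75
tool_pos: [0.6235, 0.12, 0.0439]
ee_rot: [-0.0, 0.761, 0.648, 0.0]
ft_force: [0.8, 0.0, -1.4]
width: 0.507
grasp_force: 52.8
```

Call:
apply_moves --deltas '[[[1, 0, 0, 4, 0], [1, 0, 0, 8, 0], [1, 0, 0, 12, 0], [1, 0, 0, 12, 0]]]'

```text
time_s: 7.15
tool_pos: [0.6234, 0.12, 0.0316]
ee_rot: [-0.0, 0.761, 0.648, 0.0]
ft_force: [0.6, 1.2, -2.0]
width: 0.505
grasp_force: 52.7
```

Call:
apply_moves --deltas '[[[1, 0, 0, 3, 0], [1, 0, 0, 5, 0], [1, 0, 0, 5, 0]]]'

```text
time_s: 7.45
tool_pos: [0.6236, 0.12, 0.0271]
ee_rot: [-0.0, 0.761, 0.648, 0.0]
ft_force: [0.3, 2.1, -2.2]
width: 0.503
grasp_force: 52.7
```

Call:
apply_moves --deltas '[[[1, 0, 0, 1, 0], [0, 0, 0, 1, 0], [0, 0, 0, 1, 0], [0, 0, 0, 1, 0], [0, 0, 0, 1, 0], [0, 0, 0, 1, 0], [0, 0, 0, -20, 0], [0, 0, 0, -50, 0]]]'

```text
time_s: 8.25
tool_pos: [0.6219, 0.119, 0.0759]
ee_rot: [-0.001, 0.761, 0.648, -0.002]
ft_force: [0.1, -0.9, 0.8]
width: 0.997
grasp_force: 0.0
```

Call:
apply_moves --deltas '[[[0, -30, 0, -50, 0], [0, -60, 0, -90, 0], [0, -60, 0, -90, 0]]]'

```text
time_s: 8.55
tool_pos: [0.6171, 0.0555, 0.1726]
ee_rot: [0.004, 0.763, 0.646, 0.003]
ft_force: [0.7, -0.5, 0.4]
width: 0.995
grasp_force: 0.0
```

Run:
```python
from h import *
o=r.get_obs(); im=r.get_image("wrist"); np.save("o4.npy",o,allow_pickle=True)
print(o["tool_pos"],o["ee_rot"])
cv2.imwrite("pics/w4.png",im); cv2.imwrite("pics/w4b.png",cv2.resize(im,(800,600),interpolation=cv2.INTER_CUBIC))
```

```text
[0.6171053  0.05553272 0.17263271] [0.00429096 0.76341013 0.64589371 0.00280655]
```

View pics/w4b.png

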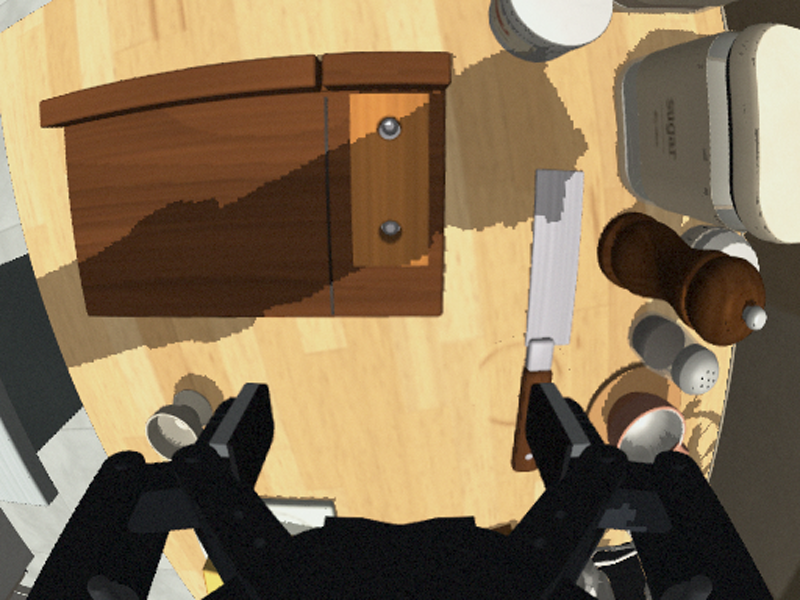

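The block sits flat over both pins; their tips show inside the bores at (389,127) and (390,229). On to the cheese.

Call:
apply_moves --deltas '[[[0, -34, -15, -20, -8], [0, -68, -30, -20, -16], [0, -102, -45, -20, -24], [0, -136, -60, -20, -32], [0, -170, -75, -20, -40], [0, -205, -90, -20, -48], [0, -240, -105, -20, -56], [0, -273, -118, -20, -64]]]'

```text
time_s: 9.4
tool_pos: [0.4525, -0.1905, 0.1861]
ee_rot: [-0.001, 0.299, 0.954, 0.0]
ft_force: [0.5, -0.4, 0.6]
width: 1.001
grasp_force: 0.0
```

Call:
apply_moves --deltas '[[[0, 0, 0, 0, -8], [0, 0, 0, 0, -16], [0, 0, 0, 0, -18], [0, 0, 0, 0, -18], [0, 0, 0, 0, -18]]]'

```text
time_s: 9.9
tool_pos: [0.454, -0.1896, 0.1869]
ee_rot: [-0.0, 0.15, 0.989, 0.0]
ft_force: [-0.6, -0.6, -1.1]
width: 0.997
grasp_force: 0.0
```

Run:
```python
from h import *
o=r.get_obs(); im=r.get_image("wrist"); np.save("o5.npy",o,allow_pickle=True)
T=T_tool(o);print(o["tool_pos"],"yaw",np.degrees(np.arctan2(T[1,0],T[0,0])),o["qpos"].round(2))
cv2.imwrite("pics/w5.png",im); cv2.imwrite("pics/w5b.png",cv2.resize(im,(800,600),interpolation=cv2.INTER_CUBIC))
```

```text
[ 0.45403067 -0.18960645  0.18687418] yaw 162.795659096815 [ 0.9   0.54 -0.82  1.91  0.5   0.91  1.1 ]
```

View pics/w5b.png

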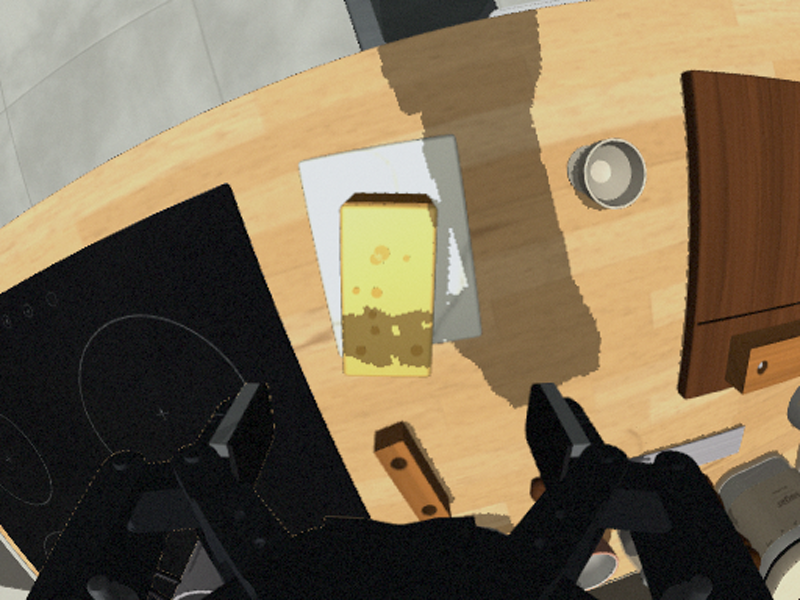

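Cheese top corners are at about (341,205), (436,207), (432,377) and (343,376), nearly parallel to the tool.

Run:
```python
from h import *
o=np.load("o5.npy",allow_pickle=True).item(); s=.64
c=pix2plane("wrist",np.array([(341,205),(436,207),(432,377),(343,376)])*s,.078,o); d=lambda a,b:np.degrees(np.arctan2(*(b-a)[1::-1])).round(2)
print(c.round(4),c.mean(0),d(c[2],c[1]),d(c[3],c[0]),np.linalg.norm(c[0]-c[1]),np.linalg.norm(c[0]-c[3])); print(tomm(o,[*c.mean(0)[:2],.046]))
```

```text
[[ 0.3968 -0.2036  0.078 ]
 [ 0.4132 -0.1548  0.078 ]
 [ 0.511  -0.185   0.078 ]
 [ 0.4944 -0.2366  0.078 ]] [ 0.45384878 -0.19500729  0.078     ] 162.85 161.31 0.05141838424375332 0.10303217015691914
[ -1.5  -5.3 140.9]
```

Call:
apply_moves --deltas '[[[0, -1.5, -5.5, 40, 0.7], [0, -1.5, -5.5, 80, 0.7], [0, -1.5, -5.5, 120, 0.7], [0, -1.5, -5.5, 141, 0.7], [0, -1.5, -5.5, 141, 0.7], [1, -1.5, -5.5, 141, 0.7], [1, -1.5, -5.5, 141, 0.7], [1, -1.5, -5.5, 141, 0.7]]]' --force 70

```text
time_s: 10.75
tool_pos: [0.4551, -0.1964, 0.0481]
ee_rot: [0.002, 0.156, 0.988, -0.001]
ft_force: [0.7, 0.4, 5.3]
width: 0.617
grasp_force: 75.3
```

Call:
apply_moves --deltas '[[[1, 0, 0, 0, 0], [1, 0, 0, 0, 0], [1, 0, 0, 0, 0], [1, 0, 0, 0, 0]]]'

```text
time_s: 11.15
tool_pos: [0.4551, -0.1964, 0.0481]
ee_rot: [0.002, 0.155, 0.988, -0.001]
ft_force: [-0.4, -0.0, 7.9]
width: 0.625
grasp_force: 75.4
```

Run:
```python
from h import *
o=r.get_obs(); T=T_tool(o); yaw=np.degrees(np.arctan2(T[1,0],T[0,0])); print(o["tool_pos"],yaw,o["width"],o["grasp_force"])
a=np.radians(-9.5); B=np.array([[np.cos(a),-np.sin(a)],[np.sin(a),np.cos(a)]])
b0=np.array([.625,.1206])-B@[.105,.011]; print("board",b0)
# target cheese centre in board: hover 15 mm off fence & 15 mm off stop
w=b0+B@[.083-.0525-.015,.065-.027-.012]; print("goal",w)
print(tomm(o,[*w,o["tool_pos"][2]]))
```

```text
[ 0.45513536 -0.19642622  0.04813629] 162.11048417937056 0.6252881503839937 75.43526887893677
board [0.51962449 0.12708086]
goal [0.53920315 0.15016604]
[ 2.650e+01  3.557e+02 -3.000e-01]
```

Call:
apply_moves --deltas '[[[1, 0, 0, -30, 0], [1, 0, 0, -65, 0], [1, 0, 0, -90, 0], [1, 5, 40, -90, -2], [1, 10, 80, -90, -4], [1, 13, 120, -90, -6], [1, 16, 160, -90, -8.4], [1, 20, 200, -90, -8.4]]]'

```text
time_s: 11.95
tool_pos: [0.4958, 0.0013, 0.1363]
ee_rot: [-0.0, 0.083, 0.997, -0.0]
ft_force: [0.7, -0.5, -3.6]
width: 0.613
grasp_force: 76.1
```

Run:
```python
from h import *
o=r.get_obs(); T=T_tool(o); yaw=np.degrees(np.arctan2(T[1,0],T[0,0])); print(o["tool_pos"],yaw,o["width"],o["grasp_force"],o["ft_force"],o["qpos"].round(2))
print(tomm(o,[.5392,.1502,o["tool_pos"][2]]))
```

```text
[0.49581672 0.00130747 0.13630358] 170.51058059061413 0.6131338027330228 76.10070705413818 [ 0.69502803 -0.49495993 -3.59255615] [ 0.46  0.62 -0.77  1.96  0.6   0.81  0.75]
[-1.82e+01  1.54e+02 -1.00e-01]
```

Call:
apply_moves --deltas '[[[1, -5, 40, 0, 0], [1, -10, 80, 0, 0], [1, -15, 120, 0, 0], [1, -18, 154, 0, 0], [1, -18, 154, 0, 0], [1, -18, 154, 30, 0], [1, -18, 154, 60, 0], [1, -18, 154, 60, 0]]]'

```text
time_s: 12.75
tool_pos: [0.5358, 0.1463, 0.0725]
ee_rot: [-0.004, 0.083, 0.997, -0.003]
ft_force: [-1.9, -1.0, -4.3]
width: 0.621
grasp_force: 75.8
```

Run:
```python
from h import *
o=r.get_obs(); im=r.get_image("wrist"); np.save("o6.npy",o,allow_pickle=True)
T=T_tool(o);print(o["tool_pos"],"yaw",np.degrees(np.arctan2(T[1,0],T[0,0])),o["ft_force"])
cv2.imwrite("pics/w6b.png",cv2.resize(im,(800,600),interpolation=cv2.INTER_CUBIC))
```

```text
[0.53578015 0.14626511 0.07250156] yaw 170.49147877249916 [-1.88047525 -1.02846336 -4.29532171]
```

View pics/w6b.png

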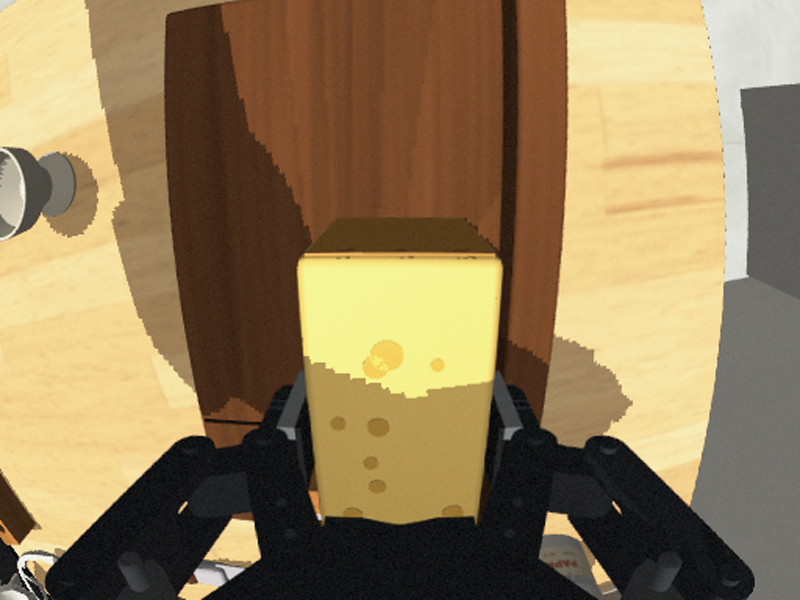

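Cheese edges run parallel to the fence edge (column ~503), about a centimetre clear of it and still above the board. I'll lower it until it touches.

Call:
apply_moves --deltas '[[[1, 0, 0, 6, 0], [1, 0, 0, 12, 0], [1, 0, 0, 16, 0], [1, 0, 0, 16, 0], [1, 0, 0, 16, 0]]]'

```text
time_s: 13.3
tool_pos: [0.5394, 0.1495, 0.0606]
ee_rot: [0.0, 0.083, 0.997, 0.0]
ft_force: [0.6, 0.2, -4.1]
width: 0.624
grasp_force: 76.0
```

Call:
apply_moves --deltas '[[[1, 0, 0, 2, 0], [1, 0, 0, 4, 0], [1, 0, 0, 4, 0], [1, 0, 0, 4, 0]]]'

```text
time_s: 13.7
tool_pos: [0.5394, 0.1495, 0.0563]
ee_rot: [0.0, 0.083, 0.997, 0.0]
ft_force: [-0.2, -0.6, -4.3]
width: 0.62
grasp_force: 76.1
```

Call:
apply_moves --deltas '[[[1, 0, 0, 1, 0], [1, 0, 0, 1, 0], [1, 0, 0, 1, 0]]]'

```text
time_s: 14.0
tool_pos: [0.5393, 0.1495, 0.0562]
ee_rot: [0.0, 0.083, 0.997, -0.0]
ft_force: [-2.5, -0.9, 5.9]
width: 0.618
grasp_force: 77.3
```

Call:
apply_moves --deltas '[[[1, 0, 0, -0.6, 0], [1, 0, 3, -0.6, 0], [1, 0, 6, -0.6, 0], [1, 0, 8, -0.6, 0], [1, 0, 9, -0.6, 0], [1, 0, 10, -0.6, 0], [1, 0, 10, -0.6, 0]]]'

```text
time_s: 14.7
tool_pos: [0.5414, 0.1561, 0.0563]
ee_rot: [0.0, 0.084, 0.996, -0.003]
ft_force: [-1.7, -4.9, 7.1]
width: 0.62
grasp_force: 77.5
```

Call:
apply_moves --deltas '[[[1, -3, 0, 0, 0], [1, -6, 0, 0, 0], [1, -9, 0, 0, 0], [1, -11, 0, 0, 0], [1, -12, 0, 0, 0], [1, -12, 0, 0, 0]]]'

```text
time_s: 15.3
tool_pos: [0.5503, 0.1582, 0.0563]
ee_rot: [-0.002, 0.082, 0.997, -0.0]
ft_force: [-6.3, -0.7, 7.2]
width: 0.619
grasp_force: 77.6
```

Call:
apply_moves --deltas '[[[1, 0, 0, -0.5, 0], [1, -1, 0, -0.5, 0], [1, -2, 0, -0.5, 0], [1, -3, 0, -0.5, 0], [1, -4, 0, -0.5, 0], [1, -5, 0, -0.5, 0], [1, -5, 0, -0.5, 0]]]'

```text
time_s: 16.0
tool_pos: [0.5566, 0.157, 0.0564]
ee_rot: [-0.001, 0.082, 0.997, 0.0]
ft_force: [-5.2, 0.3, 2.9]
width: 0.62
grasp_force: 77.0
```

Call:
apply_moves --deltas '[[[1, -1, 0, 0, 0], [1, -2, 0, 0, 0], [1, -2, 0, 0, 0], [1, -2, 0, 0, 0]]]'

```text
time_s: 16.4
tool_pos: [0.5569, 0.157, 0.0565]
ee_rot: [-0.002, 0.082, 0.997, -0.0]
ft_force: [-8.0, 0.9, 6.6]
width: 0.623
grasp_force: 77.4
```

Call:
apply_moves --deltas '[[[1, 0, 1, 0, 0], [1, 0, 2, 0, 0], [1, 0, 3, 0, 0], [1, 0, 4, 0, 0], [1, 0, 4, 0, 0], [1, 0, 4, 0, 0]]]'

```text
time_s: 17.0
tool_pos: [0.5575, 0.1577, 0.0565]
ee_rot: [-0.003, 0.083, 0.997, -0.003]
ft_force: [-8.0, -2.8, 9.0]
width: 0.616
grasp_force: 77.8
```

Call:
apply_moves --deltas '[[[1, 0, 1, -0.5, 0], [1, 0, 2, -0.5, 0], [1, 0, 3, -0.5, 0], [1, 0, 4, -0.5, 0], [1, 0, 5, -0.5, 0], [1, 0, 6, -0.5, 0], [1, 0, 6, -0.5, 0]]]'

```text
time_s: 17.7
tool_pos: [0.558, 0.1586, 0.0567]
ee_rot: [-0.003, 0.083, 0.996, -0.008]
ft_force: [-9.8, -9.5, 14.1]
width: 0.618
grasp_force: 78.4
```

Call:
apply_moves --deltas '[[[1, 0, 0, -0.5, 0], [1, 0, 0, -1, 0], [1, 0, 0, -1.5, 0], [1, 0, 0, -1.5, 0], [1, 0, 0, -1.5, 0]]]'

```text
time_s: 18.2
tool_pos: [0.558, 0.1586, 0.0568]
ee_rot: [-0.004, 0.084, 0.996, -0.007]
ft_force: [-8.7, -7.4, 5.2]
width: 0.619
grasp_force: 77.0
```

Run:
```python
from h import *
o=r.get_obs(); im=r.get_image("wrist"); t=r.get_image("top")
T=T_tool(o);print(o["tool_pos"],"yaw",np.degrees(np.arctan2(T[1,0],T[0,0])),T[:3,2],o["ft_force"],o["ft_torque"])
a=cv2.resize(im[0:300,80:430],(525,450),interpolation=cv2.INTER_CUBIC)
s=r.get_image("scene"); p=proj("scene",[.60,.15,.05])[0].astype(int); print(p)
x0,y0=np.clip(p-[60,75],0,[392,234]); b=cv2.resize(s[y0:y0+150,x0:x0+90],(270,450),interpolation=cv2.INTER_CUBIC)
cv2.imwrite("pics/c7.png",np.hstack([a,b]))
```

```text
[0.55803544 0.15857686 0.05675981] yaw 170.41706870484978 [-0.00874869 -0.01428996 -0.99985962] [-8.67802754 -7.42293037  5.17291457] [-1.79516307  1.38000398  0.13029267]
[218 233]
```

View pics/c7.png

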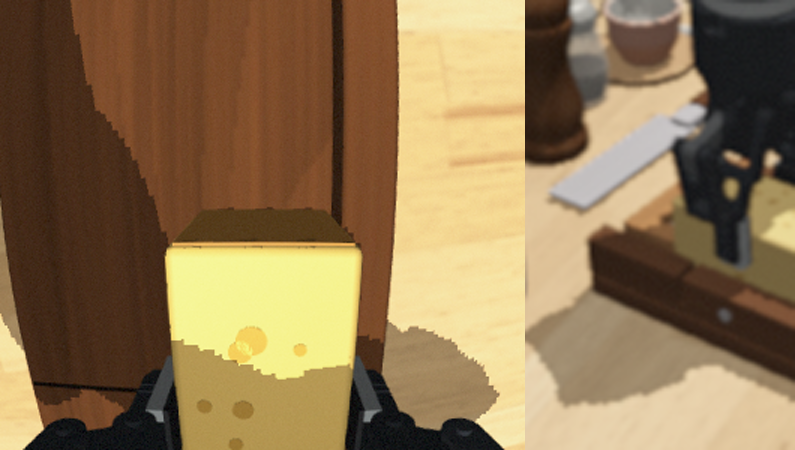

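Call:
apply_moves --deltas '[[[1, -1, 1, 0, 0], [1, -2, 2, -0.3, 0], [1, -3, 3, -0.6, 0], [1, -4, 4, -0.8, 0], [1, -5, 5, -1, 0], [1, -5, 5, -1, 0], [1, -5, 5, -1, 0]]]'

```text
time_s: 19.05
tool_pos: [0.5582, 0.1589, 0.0571]
ee_rot: [-0.009, 0.083, 0.996, -0.013]
ft_force: [-18.2, -13.4, 13.0]
width: 0.62
grasp_force: 78.2
```

Call:
apply_moves --deltas '[[[1, 0, 0, 0.5, 0], [1, 0, 0, 1, 0], [1, 0, 0, 1, 0], [1, 0, 0, 1, 0]]]'

```text
time_s: 19.45
tool_pos: [0.5582, 0.1589, 0.057]
ee_rot: [-0.009, 0.083, 0.996, -0.013]
ft_force: [-19.4, -14.6, 18.3]
width: 0.614
grasp_force: 79.0
```

Run:
```python
from h import *
o=r.get_obs(); T=T_tool(o);print(o["tool_pos"],"yaw",np.degrees(np.arctan2(T[1,0],T[0,0])),T[:3,2],o["ft_force"],o["ft_torque"])
a=np.radians(9.5);f0=o["ft_force"];print(np.cos(a)*f0[0]-np.sin(a)*f0[1],np.sin(a)*f0[0]+np.cos(a)*f0[1])
```

```text
[0.55817605 0.1588764  0.05702155] yaw 170.5143232943526 [-0.01944511 -0.02493429 -0.99949996] [-19.41351546 -14.58262432  18.27718004] [-3.22659752  3.40226445  0.39165257]
-16.740443542361554 -17.586786649760295
```

Call:
apply_moves --deltas '[[[1, 0, 0, -0.5, 0], [1, 0.5, -0.5, -1, 0], [1, 1, -1, -1.5, 0], [1, 1, -1, -2, 0], [1, 1, -1, -2, 0], [1, 1, -1, -2, 0]]]'

```text
time_s: 20.05
tool_pos: [0.5583, 0.1588, 0.0572]
ee_rot: [-0.008, 0.083, 0.996, -0.012]
ft_force: [-14.6, -11.4, 5.6]
width: 0.62
grasp_force: 76.9
```

```bash
cat > s.py <<'E'
from h import *
o=r.get_obs(); T=T_tool(o);print(o["time_s"],o["tool_pos"],"yaw",np.degrees(np.arctan2(T[1,0],T[0,0])),T[:3,2],o["ft_force"],o["ft_torque"])
a=np.radians(9.5);f0=o["ft_force"];print(np.cos(a)*f0[0]-np.sin(a)*f0[1],np.sin(a)*f0[0]+np.cos(a)*f0[1], np.abs(o["joint_velocities"]).max())
E
python3 s.py
```

```text
20.05 [0.55826954 0.15880112 0.05719605] yaw 170.49164325506436 [-0.01804561 -0.02184076 -0.99959859] [-14.57564944 -11.39346254   5.55041509] [-2.6392485   2.49569442  0.39008643]
-12.495289455922697 -13.642884100753761 0.0018068232591574166
```

Call:
apply_moves --deltas '[[[1, 0, 0, -0.3, 0], [1, 0, 0, -0.3, 0], [1, 0, 0, -0.3, 0], [1, 0, 0, -0.3, 0], [1, 0, 0, -0.3, 0], [1, 0, 0, -0.3, 0], [1, 0, 0, -0.3, 0], [1, 0, 0, -0.3, 0]]]'

```text
time_s: 20.85
tool_pos: [0.5583, 0.1588, 0.0572]
ee_rot: [-0.008, 0.083, 0.996, -0.012]
ft_force: [-13.9, -11.1, 3.8]
width: 0.62
grasp_force: 76.8
```

```bash
python3 s.py
python3 - <<'E'
from h import *
t=r.get_image("top"); s=r.get_image("scene")
p=proj("top",[.6,.12,.04])[0].astype(int); q=proj("scene",[.6,.13,.05])[0].astype(int)
f=lambda im,c:cv2.resize(im[c[1]-50:c[1]+50,c[0]-50:c[0]+50],(400,400),interpolation=cv2.INTER_CUBIC)
cv2.imwrite("pics/e8.png",np.hstack([f(t,p),f(s,q)]))
E
```

```text
20.85 [0.55825678 0.15880289 0.05719321] yaw 170.4928277728816 [-0.01822175 -0.02168854 -0.99959871] [-13.91818792 -11.12448971   3.79870117] [-2.56556934  2.36313198  0.36727523]
-11.89123795110753 -13.269087621906921 0.0011268658251785133
```

View pics/e8.png

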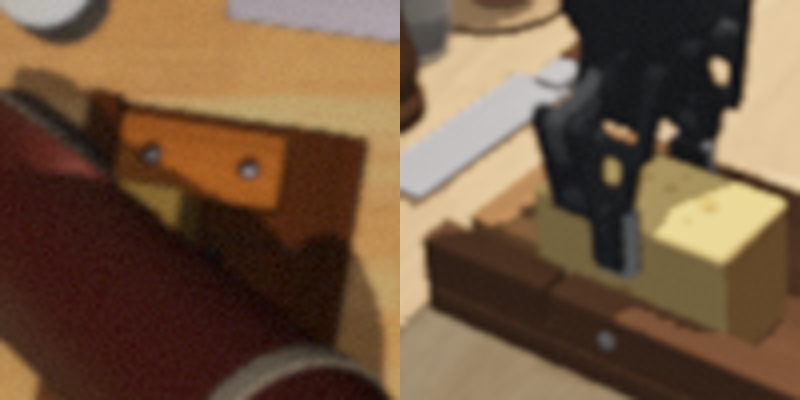

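The stop sits on its pins and the cheese end is against it in the corner. Forces are steady at about 12 N toward the stop and 13 N toward the fence, so I'm handing in.

```bash
python3 -c "
from bench import r
print(r.job_done())"
```

```text
the job is handed in; nothing more can be done
None
```

I handed the job in at about 21 s; no verdict came back. The broad stop block is down over both pins and released, and the cheese is held in the corner with about 13 N toward the fence and 12 N toward the stop, measured at the wrist. The tool leaned about 0.03 rad while pushing, so the cheese may be slightly tilted (limit 0.05 rad).

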